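Weigh a half-disc asphalt specimen on a keyed bench balance

TASK

Weigh the thinner of the two half-discs of asphalt: on the balance's key terminal press the round key to switch on, then the square key to tare the empty rack, then stand the thin half-disc cut edge down in the middle slot of the rack on the balance, centred along the slot, lowering it right to the bottom before letting go, and last press the long bar-shaped key to record the weight. Press the keys one at a time, each fully in and then let it spring back, and never press the cross-shaped key. Leave the thick half-disc and everything else on the bench where it is.

Things in the scene. Friction and masses are not known exactly. Their poses are not given: they have to be found in the camera images.
- thin_half: The specimen: half of a sawn asphalt core slice, black with grey stones, 100 mm along the cut edge, 50 mm high at the top of the arch, 30 mm thick, 0.2 to 0.4 kg. It starts standing on its cut edge on the table. Origin: centre of the flat cut edge (its underside); x along the cut edge, y through the thickness, z up to the top of the arch. Same either way round.
- thick_half: A like half-disc but 50 mm thick (100 mm long, 50 mm high), standing on the table; not to be moved. Origin and axes as for thin_half.
- balance: Low cream bench balance, 240 x 200 mm, left or right of the half-discs; its steel pan carries an aluminium three-slot rack, 110 (x) x 160 (y) mm, whose top is 80 mm above the table: four upright walls 8 mm thick and 22 mm high, running along x. Origin: centre of the underside, at table height; z up.
- slot (a point): Centre of the floor of the rack's middle slot, 58 mm above the table; x along the slot, y across it, z up. Each slot is 36 mm wide, 22 mm deep and 110 mm long with open ends; slots are 44 mm apart, centre to centre.
- terminal: Cream key terminal, 180 (x) x 150 (y) x 45 mm high, on the other side from the balance; a 2 x 2 block of four white keys on the half towards -x, a black display bar 66 mm high along its +x end. The origin lies at table height below the middle of the key block (within 1 mm); z up.
- key_round_top (a point): Switch-on key: round, 28 mm across, at the centre of its flat top, 57 mm above the table when up. Sits somewhere in the 2 x 2 block of keys, whose centres are 56 to 60 mm apart; stands 12 mm proud of the terminal's top.
- key_square_top (a point): Tare key: square, 26 x 26 mm, at the centre of its flat top, 57 mm above the table when up. Sits somewhere in the 2 x 2 block of keys, whose centres are 56 to 60 mm apart; stands 12 mm proud of the terminal's top.
- key_bar_top (a point): Record key: a long bar, 44 mm (along y) x 17 mm, at the centre of its flat top, 57 mm above the table when up. Sits somewhere in the 2 x 2 block of keys, whose centres are 56 to 60 mm apart; stands 12 mm proud of the terminal's top.
- key_cross_top (a point): Not to be pressed: a plus-shaped key, 30 mm across with arms 10 mm wide, at the centre of its flat top, 57 mm above the table when up. Sits somewhere in the 2 x 2 block of keys, whose centres are 56 to 60 mm apart; stands 12 mm proud of the terminal's top.
- key_round (a joint): Round key: travel of this key, 0 up, 0.006 m fully in; springs back; about 1.5 N to start and 5 N fully in.
- key_square (a joint): Square key: travel of this key, 0 up, 0.006 m fully in; springs back; about 1.5 N to start and 5 N fully in.
- key_bar (a joint): Bar key: travel of this key, 0 up, 0.006 m fully in; springs back; about 1.5 N to start and 5 N fully in.
- key_cross (a joint): Cross-shaped key: travel of this key, 0 up, 0.006 m fully in; springs back; about 1.5 N to start and 5 N fully in.
- core: Whole asphalt core, 100 mm across, 63 mm high, standing beyond the half-discs. Bystander; origin under its centre.
- weight: Brass check weight with a knob, 38 mm across, 66 mm high, standing beyond the half-discs. Bystander; origin under its centre.
- brush: Hand brush lying near the robot's right. Bystander.
- spoon: Long steel spoon lying near the robot's left. Bystander.
Not all that is in view belongs to the job. What is shaped like the thin_half but pink or red is not meant.

How it is judged (in metres and radians):
On the way, in this order (a step that is already met when the one before it is completed fails the run):
1. the round key is pressed in (value of joint key_round above 0.004 m), for 0.05 s.
2. then, the round key being up again, the square key is pressed in (value of joint key_square above 0.004 m and value of joint key_round below 0.0015 m), for 0.05 s.
3. then the thin half-disc stands cut edge down at the bottom of the middle slot, let go and at rest (x of thin_half in the frame of slot between -0.015 and 0.015 m and y of thin_half in the frame of slot between -0.006 and 0.006 m and z of thin_half in the frame of slot between -0.004 and 0.004 m and angle between thin_half's own z axis and vertical below 0.08 rad and angle between the x axis of thin_half and the x axis of slot, either way round below 0.15 rad and contact force between the fingers and thin_half below 0.1 N and linear speed of thin_half below 0.02 m/s), for 0.2 s.
4. then the bar key is pressed in while the half-disc stands there (value of joint key_bar above 0.004 m and x of thin_half in the frame of slot between -0.015 and 0.015 m and y of thin_half in the frame of slot between -0.006 and 0.006 m and z of thin_half in the frame of slot between -0.004 and 0.004 m and angle between thin_half's own z axis and vertical below 0.08 rad and angle between the x axis of thin_half and the x axis of slot, either way round below 0.15 rad), for 0.05 s.
At the end, for the whole second after the job is handed in: The thin half-disc stands cut edge down on the floor of the middle slot (within 4 mm in height, 15 mm along and 6 mm across the slot, upright within 0.08 rad, in line with the slot within 0.15 rad), released and at rest; all four keys have sprung back (less than 1.5 mm in) (all of step 3 and value of joint each of key_round, key_square, key_bar, key_cross below 0.0015 m); the robot touches nothing.
It fails at once if the cross-shaped key is pressed (3 mm or more), or two keys are in at once (2 mm or more) (value of joint key_cross above 0.003 m or value of joint each of key_round, key_square above 0.002 m or value of joint each of key_round, key_bar above 0.002 m or value of joint each of key_square, key_bar above 0.002 m).
It fails at once if the round or square key is pressed while the half-disc is in or on the rack (value of joint any of key_round, key_square above 0.003 m and horizontal distance between thin_half and slot below 0.08 m and z of thin_half in the frame of slot below 0.06 m).
It fails at once if the bar key is pressed before the half-disc stands in the middle slot (value of joint key_bar above 0.003 m and not (x of thin_half in the frame of slot between -0.015 and 0.015 m and y of thin_half in the frame of slot between -0.006 and 0.006 m and z of thin_half in the frame of slot between -0.004 and 0.004 m and angle between thin_half's own z axis and vertical below 0.08 rad and angle between the x axis of thin_half and the x axis of slot, either way round below 0.15 rad)).
It fails at once if the thin half-disc is let go over the rack more than 8 mm above the slot's floor (horizontal distance between thin_half and slot below 0.06 m and z of thin_half in the frame of slot above 0.008 m and contact force between the fingers and thin_half below 0.05 N).
It fails at once if another thing on the bench is moved by more than 25 mm (distance of any of thick_half, core, weight, brush, spoon from where it was at the start of the episode above 0.025 m).
It also fails if it takes over 64 s, if anything falls off the work surface, if the arm or the gripper's body presses on something with over 40 N, if the wrist force passes 120 N, or if a joint passes its speed limit or range.

ROBOT

A 6-joint arm with a two-finger parallel gripper is mounted at the origin on the work surface. World frame = base frame: x ahead of the robot, y to its left, z up, the work surface at z = 0. Lengths are in mm, angles in rad, forces in N, time in s.
With the tool pointing down it reaches from about 350 to 1000 mm from the base axis. Payload 7.1 kg.
Tool frame: the origin (TCP) lies at the very end of the fingers, on their centre line; the grasp point (between the pads) lies 19 mm behind it; z points along the fingers, y is the line along which they close (so a half turn about z gives the same grasp; the last joint's range is limited). The gripper opens to 85 mm and grips with 20 to 120 N. Pads are 22 mm wide; open, the fingers measure 114 mm over their backs; the gripper's body (76 mm by 85 mm) begins 54 mm behind the grasp point. The pads swing forward as they close: fully open they stand 13 mm farther back than shut.
Start: joints at [-1.135, 0.423, 1.63, -0, 1.089, -0.019], TCP at [274.566, -561.443, 231.319] pointing down, gripper open.
Joint ranges: [-3, 3], [-0.9, 2.11], [0.09, 2.58], [-1.31, 4.45], [0.11, 2.69], [-2.54, 2.54]. Speed limits (rad/s): [2.39, 2.39, 3.01, 3.14, 3.14, 3.14].

INTERFACE

Orientations are given as a unit quaternion [w, x, y, z].
In Python, from workcell import env gives the robot as it stands. The module is installed in compiled form; this text tells all that it offers.
- The arm moves only by the shell command python3 -m creep 'ROWS' [FORCE]. ROWS is JSON, a list of rows, each a list of 7 numbers: the shift along the tool's x, y, z in mm, then the turn, a rotation vector about the tool's x, y, z in degrees, then the opening, from -1 (shut) to 1 (fully open). A call has exactly 8 rows; each row shifts and turns the commanded pose from where the row before left it, along the tool's axes as they then stand; what a row does not reach is not made up. A row lasts 1/12 s, in which the tool goes at most 41.7 mm and 7.16 degrees, less where a joint would pass 70% of its speed; a pose out of reach is approached as far as the arm can. A call is refused whole if a number of a shift passes 41.7 or a number of a turn 7.16, either way. A call with a gripper value outside its range is refused whole. The fingers move at their own pace and stop on an object; FORCE is the grip in N (left out, the last holds). Time passes only in rows, so rows that do not move let the fingers close, or fill a call up. It gives the time, the measured TCP pose, the force, the opening and the grip force at its end, in the units of the state.
- env.get_obs(): the state, without advancing time (a new reading comes with each control period).
- env.capture(name): name is "side" or "top" or "wrist"; returns the picture (480x640x3 uint8, red, green, blue); there is no depth.
- env.calibration(name): a dict with "fx", "fy", "cx", "cy" (pixels), "dist_coeffs" ([k1, k2, p1, p2, k3] as OpenCV has them; the pictures are not rectified), "R" (3x3) and "t" (3): a world point X has camera coordinates R X + t. Camera axes: x right, y down, z forward; pixel columns grow to the right and rows downward; lengths in mm; the calibration is good to about 2 mm. A picture is of the moment at which its call begins: read the wrist's pose just before it. calibration takes no time and is no camera call; for the wrist camera it gives the pose at the moment of the call.
- env.hand_in(): hands the job in; it is judged then, once.
The state is a dict: "time_s": time; "joint_positions": joint angles; "dq": joint speeds; "tau": joint torques, N m; "eef_pos": TCP position; "tool_rot": TCP orientation; "contact_force": force on the tool from outside, world axes, zero at the start; "moment": the same for the moment, N m; "gripper_width": finger opening in mm; "gripper_force": force on a finger pad.
Only numpy, scipy, OpenCV 4.12 (cv2) and the standard library are available. Lean on these libraries where they do the work, as an engineer would, in place of code of your own. Each camera call takes 0.05 s, during which the arm holds its last target. There are 200 camera calls.

## Working session

There is one attempt and no reset: what is moved stays moved. The work goes in short steps, Python scripts to look and compute and a shell command to move; the robot and the scene stay as the last step left them, time stands still between calls to the robot, and variables do not carry over. Pictures are saved under pics/ and viewed, at most 13 in all, crops included, and the job is handed in when it is done.

```bash
mkdir -p pics
cat > h.py <<'E'
import numpy as np, cv2
from workcell import env
def ray(c,uv):
    K=np.array([[c['fx'],0,c['cx']],[0,c['fy'],c['cy']],[0,0,1]])
    p=cv2.undistortPoints(np.array(uv,float).reshape(-1,1,2),K,np.array(c['dist_coeffs']))[:,0]
    R=np.array(c['R']);t=np.array(c['t'])
    d=np.c_[p,np.ones(len(p))]@R
    return -R.T@t,d
def plane(c,uv,z):
    o,d=ray(c,uv); return o+d*((z-o[2])/d[:,2])[:,None]
def proj(c,X):
    K=np.array([[c['fx'],0,c['cx']],[0,c['fy'],c['cy']],[0,0,1]])
    return cv2.projectPoints(np.array(X,float).reshape(-1,3),cv2.Rodrigues(np.array(c['R']))[0],np.array(c['t'],float),K,np.array(c['dist_coeffs']))[0][:,0]
E
python3 - <<'E'
from h import *
np.set_printoptions(precision=2,suppress=True)
o=env.get_obs();print(o)
for n in('top','side','wrist'):
    c=env.calibration(n);print(n,c['fx'],-np.array(c['R']).T@c['t'])
    print(np.array(c['R'])); im=env.capture(n);cv2.imwrite(f'pics/{n}0.png',im[:,:,::-1])
E
```

```text
{'time_s': 0.0, 'joint_positions': array([-1.14,  0.42,  1.63, -0.  ,  1.09, -0.02]), 'dq': array([-0.,  0.,  0., -0.,  0.,  0.]), 'tau': array([ -0.  , -55.74, -28.17,  -0.  ,   0.01,  -0.  ]), 'eef_pos': array([ 274.35, -560.97,  230.56]), 'tool_rot': array([-0.  ,  0.97,  0.23, -0.  ]), 'contact_force': array([-0.2 ,  0.55, -0.52]), 'moment': array([-0.03,  0.02,  0.03]), 'gripper_force': 0.0, 'gripper_width': 85.52124135293698}
top 488.90991518161763 [ 498.21   29.11 1302.79]
[[-0.01 -1.    0.01]
 [-1.    0.01 -0.04]
 [ 0.04 -0.01 -1.  ]]
side 437.11992512229307 [ 474.01 -655.78  610.  ]
[[ 0.99 -0.1  -0.01]
 [-0.07 -0.62 -0.78]
 [ 0.07  0.77 -0.63]]
wrist 378.80667477083875 [ 345.9  -524.55  373.17]
[[ 0.44 -0.9  -0.  ]
 [-0.85 -0.42  0.31]
 [-0.28 -0.14 -0.95]]
```

View pics/top0.png

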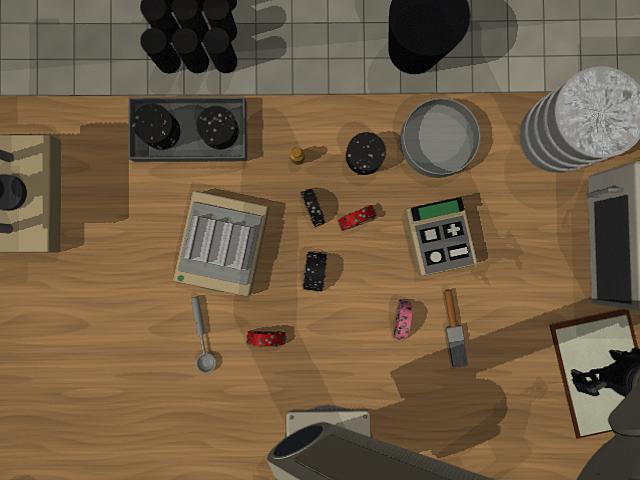

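View pics/side0.png

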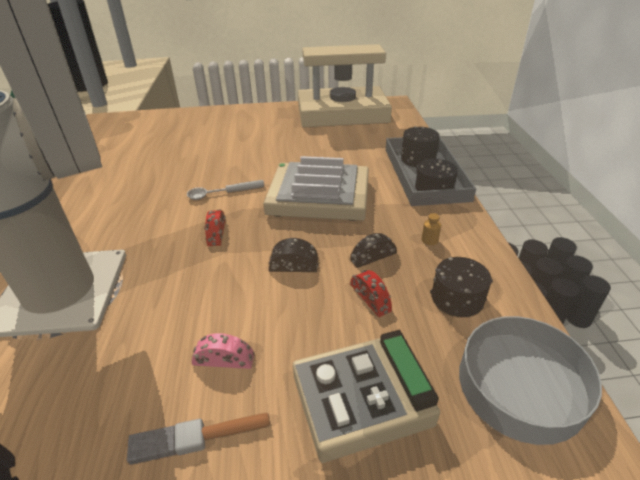

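The top view has the candidates: black half-discs at (313,207), narrow, and (315,271), wide. There are red lookalikes at (357,217) and (267,339) and a pink one at (402,319). By the description, the narrow black one at (313,207) is thin_half. The keys are round (436,258), square (431,234), cross (453,230) and bar (458,252). The side view agrees, with the thin half at (374,249) and the thick one at (294,256).

Run:
```python
from h import *
np.set_printoptions(precision=1,suppress=True)
im=cv2.imread('pics/top0.png');c=env.calibration('top')
hsv=cv2.cvtColor(im,cv2.COLOR_BGR2HSV)
# white keys
m=((hsv[...,2]>170)&(hsv[...,1]<50)).astype(np.uint8)
m[:, :405]=0;m[:,480:]=0;m[:215]=0;m[280:]=0
n,l,s,ce=cv2.connectedComponentsWithStats(m)
for i in range(1,n):
    if s[i,4]>30: print('key',s[i],ce[i],plane(c,[ce[i]],57)[0])
# black halves: dark or greyish, non-wood
for nm,(x0,y0,x1,y1) in dict(thin=(295,180,335,235),thick=(295,245,335,300)).items():
    r=hsv[y0:y1,x0:x1]; k=((r[...,2]<60)|(r[...,1]<60)).astype(np.uint8)
    k=cv2.morphologyEx(k,cv2.MORPH_CLOSE,np.ones((3,3)))
    cs=max(cv2.findContours(k,0,1)[0],key=cv2.contourArea)
    rc=cv2.minAreaRect(cs+np.array([x0,y0])); 
    print(nm,rc); print(plane(c,cv2.boxPoints(rc),25))
cv2.imwrite('pics/crop0.png',cv2.resize(im[175:300,170:480],None,fx=2.5,fy=2.5,interpolation=cv2.INTER_CUBIC))
```

```text
key [450 247  18   9  59] [458.5 251.4] [ 520.  -337.7   57. ]
key [431 252  10  10  41] [435.3 256.6] [ 507.3 -278.5   57. ]
thin ((312.9974670410156, 207.19329833984375), (38.26716613769531, 13.210429191589355), 68.96248626708984)
[[681.5  65.8  25. ]
 [693.7  33.3  25. ]
 [599.4  -1.7  25. ]
 [587.2  30.7  25. ]]
thick ((314.4695129394531, 270.7743835449219), (20.31940460205078, 38.540611267089844), 6.34019136428833)
[[427.3  62.2  25. ]
 [527.   50.2  25. ]
 [520.6  -2.6  25. ]
 [420.9   9.7  25. ]]
```

View pics/crop0.png

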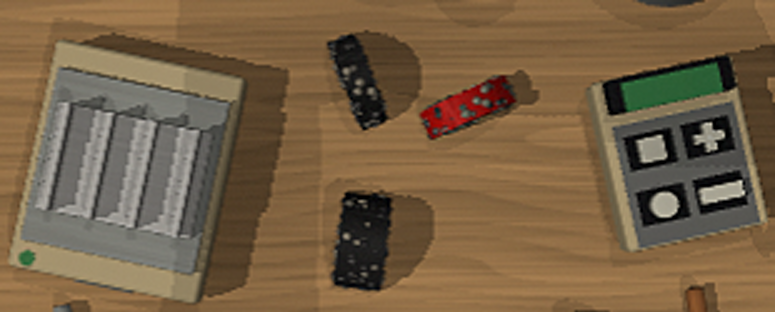

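The crop confirms the choice: the thin black half is at crop (357,82), with clearly narrower walls than the thick one at (362,240). Next I measure the keys, the rack walls and the clearance to the red lookalike.

```bash
cat >> h.py <<'E'
def go(x,y,z,yaw):
    "total shift in present tool axes (mm) and turn about tool z (deg), tool down"
    o=env.get_obs(); w,a,b,d=o['tool_rot']
    from scipy.spatial.transform import Rotation as Ro
    R=Ro.from_quat([a,b,d,w]).as_matrix(); now=np.degrees(np.arctan2(R[1,0],R[0,0]))
    print('t',round(o['time_s'],2),'pos',o['eef_pos'].round(1),'yaw',now.round(2),'tilt z',R[:,2].round(3),'F',o['contact_force'].round(1))
    print('shift',(R.T@(np.array([x,y,z])-o['eef_pos'])).round(1),'turn',round(now-yaw,2))
E
python3 - <<'E'
from h import *
np.set_printoptions(precision=1,suppress=True)
im=cv2.imread('pics/top0.png');c=env.calibration('top')
hsv=cv2.cvtColor(im,cv2.COLOR_BGR2HSV)
m=((hsv[...,2]>130)&(hsv[...,1]<60)).astype(np.uint8)
m[:, :412]=0;m[:,474:]=0;m[:218]=0;m[270:]=0
n,l,s,ce=cv2.connectedComponentsWithStats(m)
for i in range(1,n):
    if s[i,4]>20: print('key',s[i],ce[i],plane(c,[ce[i]],57)[0])
m=((hsv[...,2]>150)&(hsv[...,1]<45)).astype(np.uint8)
m[:,:180]=0;m[:,265:]=0;m[:205]=0;m[275:]=0
n,l,s,ce=cv2.connectedComponentsWithStats(m)
for i in range(1,n):
    if s[i,4]>40:
        p=np.argwhere(l==i)[:,::-1]; q=plane(c,p,80)[:,:2]; rc=cv2.minAreaRect(q.astype(np.float32));print('wall',s[i],q.mean(0),rc)
m=((hsv[...,2]>90)&(hsv[...,1]>170)&((hsv[...,0]<6)|(hsv[...,0]>172))).astype(np.uint8)
n,l,s,ce=cv2.connectedComponentsWithStats(m)
for i in range(1,n):
    if s[i,4]>80: p=np.argwhere(l==i)[:,::-1].astype(np.float32);print('red',plane(c,cv2.boxPoints(cv2.minAreaRect(p)),25)[:,:2].tolist())
go(507,-279,110,0)
E
```

```text
key [448 224  12  12  69] [453.5 229.3] [ 576.5 -326.1   57. ]
key [425 229  12  11  94] [430.6 234.2] [ 564.6 -267.5   57. ]
key [450 247  18   9 103] [458.5 251.4] [ 520.  -337.6   57. ]
key [431 252  10  10  87] [435.5 256.4] [ 507.7 -278.8   57. ]
wall [184 216  13  43 102] [559.6 337.5] ((562.83349609375, 336.6657409667969), (8.982186317443848, 106.9813461303711), 75.27417755126953)
wall [193 220  22  42 173] [546.  300.8] ((555.68798828125, 304.5129089355469), (30.162561416625977, 106.75601196289062), 75.8967056274414)
wall [209 223  23  43 198] [540.4 258. ] ((545.0863037109375, 259.71795654296875), (33.08562088012695, 107.07247161865234), 71.39759063720703)
wall [227 226  21  44 171] [525.5 217. ] ((533.9747924804688, 214.39865112304688), (30.641897201538086, 107.34275817871094), 69.22555541992188)
red [[606.9399263217753, -30.608538244074264], [642.6193401048188, -107.10368774013646], [614.3682509618195, -120.10879568911243], [578.751384793379, -43.65546096509722]]
red [[285.8703125828693, 206.63327549762897], [317.6372694874008, 203.72891229776695], [310.14969970332993, 128.1474265297222], [278.37684169230727, 131.1455385301118]]
t 0.15 pos [ 274.4 -561.   230.7] yaw 26.06 tilt z [-0.  0. -1.] F [0.2 0.4 0.8]
shift [ 332.8 -151.   120.9] turn 26.06
```

```bash
python3 -m creep '[[20,-9,4,0,0,0,-1],[36,-16,8,0,0,0,-1],[36,-16,8,0,0,0,-1],[36,-16,8,0,0,0,-1],[36,-16,8,0,0,0,-1],[36,-16,8,0,0,0,-1],[36,-16,8,0,0,0,-1],[36,-16,8,0,0,0,-1]]' 40
python3 -c "
from h import *
go(508,-279,80,26)"
```

```text
time_s: 0.82
eef_pos: [466.5, -331.6, 170.9]
tool_rot: [-0.0, 0.974, 0.225, -0.0]
contact_force: [0.1, -1.1, 1.2]
gripper_width: 0.0
gripper_force: 0.0
t 0.82 pos [ 466.5 -331.6  170.9] yaw 26.05 tilt z [-0.  0. -1.] F [ 0.1 -1.1  1.2]
shift [ 60.3 -29.   90.9] turn 0.05
```

```bash
python3 -m creep '[[10,-5,14,0,0,0,-1],[10,-5,14,0,0,0,-1],[10,-5,14,0,0,0,-1],[10,-5,14,0,0,0,-1],[10,-5,14,0,0,0,-1],[10,-4,14,0,0,0,-1],[0,0,8,0,0,0,-1],[0,0,0,0,0,0,-1]]'
python3 - <<'E'
from h import *
go(508,-279,51,26)
cv2.imwrite('pics/w1.png',env.capture('wrist')[:,:,::-1]);c=env.calibration('wrist')
print(proj(c,[[508,-279,57],[565,-267,57],[577,-326,57],[520,-338,57],env.get_obs()['eef_pos']]))
E
```

```text
time_s: 1.48
eef_pos: [506.0, -280.0, 77.3]
tool_rot: [-0.001, 0.974, 0.226, -0.001]
contact_force: [0.2, 0.6, 0.0]
gripper_width: -0.1
gripper_force: 0.0
t 1.48 pos [ 506.  -280.    77.3] yaw 26.12 tilt z [-0.003  0.002 -1.   ] F [0.2 0.6 0. ]
shift [ 2.3  0.1 26.3] turn 0.12
[[322.2308505  291.26825175]
 [355.70411416 171.5569799 ]
 [485.73988918 206.4404993 ]
 [441.01817479 319.25453904]
 [323.99942605 317.88255806]]
```

View pics/w1.png

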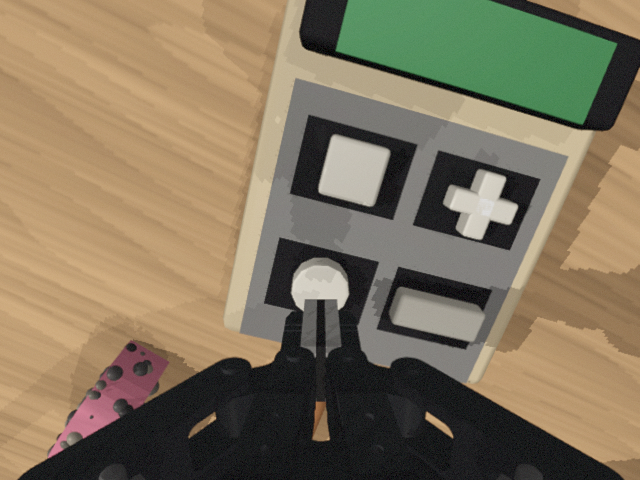

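The wrist view shows the shut fingers over the round key (321,286), square (355,171), cross (481,205), bar (437,316). All are within 2 mm of the projections.

```bash
python3 -m creep '[[1,0,10,0,0,0,-1],[1,0,6,0,0,0,-1],[0,0,5,0,0,0,-1],[0,0,3,0,0,0,-1],[0,0,2,0,0,0,-1],[0,0,0,0,0,0,-1],[0,0,0,0,0,0,-1],[0,0,0,0,0,0,-1]]'
python3 -c "
from h import *
go(565,-268,77,26)"
```

```text
time_s: 2.2
eef_pos: [508.6, -280.2, 53.6]
tool_rot: [0.0, 0.974, 0.225, -0.0]
contact_force: [-2.5, -1.6, 3.1]
gripper_width: -0.0
gripper_force: 1.6
t 2.2 pos [ 508.6 -280.2   53.6] yaw 26.06 tilt z [ 0. -0. -1.] F [-2.5 -1.6  3.1]
shift [ 56.   13.8 -23.4] turn 0.06
```

```bash
python3 -m creep '[[0,0,1,0,0,0,-1],[0,0,1,0,0,0,-1],[0,0,1,0,0,0,-1],[0,0,0,0,0,0,-1],[0,0,0,0,0,0,-1],[0,0,0,0,0,0,-1],[0,0,0,0,0,0,-1],[0,0,0,0,0,0,-1]]'
python3 -c "
from h import *
go(565,-268,77,26)"
```

```text
time_s: 2.87
eef_pos: [508.8, -280.2, 51.0]
tool_rot: [0.0, 0.974, 0.225, 0.0]
contact_force: [-3.7, -1.2, 10.4]
gripper_width: -0.1
gripper_force: 5.1
t 2.87 pos [ 508.8 -280.2   51. ] yaw 26.06 tilt z [ 0. -0. -1.] F [-3.7 -1.2 10.4]
shift [ 55.9  13.7 -26. ] turn 0.06
```

Bottomed out (10 N at z 51). Now up, then over to the square key.

```bash
python3 -m creep '[[0,0,-12,0,0,0,-1],[0,0,-14,0,0,0,-1],[0,0,0,0,0,0,-1],[14,3.5,0,0,0,0,-1],[14,3.5,0,0,0,0,-1],[14,3.5,0,0,0,0,-1],[14,3.5,0,0,0,0,-1],[0,0,0,0,0,0,-1]]'
python3 -m creep '[[0,0,10,0,0,0,-1],[0,0,6,0,0,0,-1],[0,0,4,0,0,0,-1],[0,0,3,0,0,0,-1],[0,0,2,0,0,0,-1],[0,0,1,0,0,0,-1],[0,0,0,0,0,0,-1],[0,0,0,0,0,0,-1]]'
python3 -c "
from h import *
go(640,32,150,20.4)"
```

```text
time_s: 3.53
eef_pos: [567.8, -267.4, 76.3]
tool_rot: [0.001, 0.974, 0.226, 0.001]
contact_force: [0.2, 0.0, -0.4]
gripper_width: -0.1
gripper_force: 0.0
time_s: 4.2
eef_pos: [563.7, -267.6, 51.0]
tool_rot: [-0.001, 0.974, 0.225, -0.001]
contact_force: [-6.5, 3.3, 12.1]
gripper_width: 0.3
gripper_force: 6.0
t 4.2 pos [ 563.7 -267.6   51. ] yaw 26.04 tilt z [-0.002  0.001 -1.   ] F [-6.5  3.3 12.1]
shift [ 199.9 -235.9  -98.9] turn 5.64
```

```bash
python3 -m creep '[[0,0,-15,0,0,0,-1],[0,0,-30,0,0,0,-1],[0,0,-30,0,0,0,-1],[20,-24,-24,0,0,0,0.4],[25,-29,0,0,0,0,0.4],[25,-29,0,0,0,0,0.4],[25,-29,0,0,0,0,0.4],[25,-29,0,0,0,0,0.4]]'
python3 -m creep '[[25,-29,0,0,0,0,0.4],[25,-29,0,0,0,0,0.4],[25,-29,0,0,0,0,0.4],[5,-9,0,0,0,5.6,0.4],[0,0,0,0,0,0,0.4],[0,0,0,0,0,0,0.4],[0,0,0,0,0,0,0.4],[0,0,0,0,0,0,0.4]]'
python3 - <<'E'
from h import *
np.set_printoptions(precision=1,suppress=True)
go(640,32,50,20.4)
c=env.calibration('wrist');im=env.capture('wrist')[:,:,::-1].copy();cv2.imwrite('pics/w2.png',im)
np.save('w2c.npy',c,allow_pickle=True)
import math
a=math.radians(20.4);u=np.array([math.cos(a),math.sin(a)]);v=np.array([-u[1],u[0]])
P=[[*(np.array([640,32])+sx*50*u+sy*15*v),0] for sx in(-1,1) for sy in(-1,1)]+[[640,32,50]]
for p in proj(c,P): print(p)
E
```

```text
time_s: 4.87
eef_pos: [611.5, -88.3, 149.5]
tool_rot: [0.0, 0.974, 0.225, 0.0]
contact_force: [-0.5, -0.0, 0.2]
gripper_width: 59.2
gripper_force: 0.0
time_s: 5.53
eef_pos: [640.9, 30.5, 149.2]
tool_rot: [0.0, 0.984, 0.177, -0.0]
contact_force: [-1.1, -0.4, -0.7]
gripper_width: 59.6
gripper_force: 0.0
t 5.53 pos [640.9  30.5 149.2] yaw 20.45 tilt z [-0. -0. -1.] F [-1.1 -0.4 -0.7]
shift [-0.2 -1.7 99.2] turn 0.05
[337.9 282.1]
[302.2 282.1]
[339.9 161. ]
[300.3 160.9]
[320.  244.4]
```

View pics/w2.png

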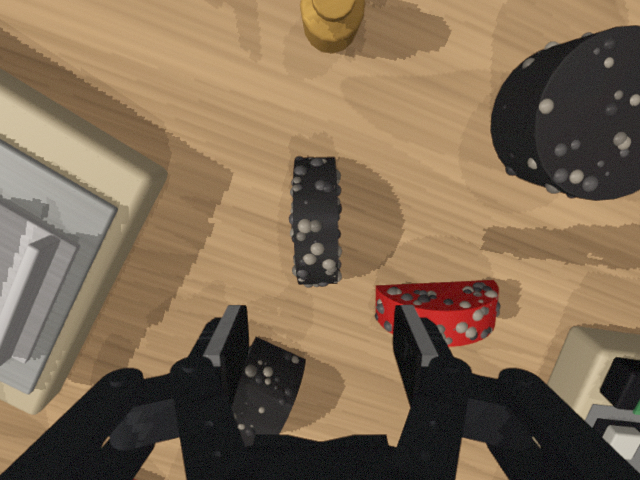

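The view shows the thin half at (316,221), between the open fingers' line, with its near edge at row 285 and far edge at row 157. It is turned about 1.3° and sits about 2 mm left of the estimate. The red one at (437,315) is clear of the fingers, and so is the thick one (270,385).

```bash
python3 -m creep '[[0,-2,10,0,0,-1.3,0.4],[0,-2,20,0,0,0,0.4],[0,0,25,0,0,0,0.4],[0,0,25,0,0,0,0.4],[0,0,20,0,0,0,0.4],[0,0,14,0,0,0,0.4],[0,0,6,0,0,0,0.4],[0,0,4,0,0,0,0.4]]'
python3 -m creep '[[0,0,0,0,0,0,0.4],[0,0,0,0,0,0,-1],[0,0,0,0,0,0,-1],[0,0,0,0,0,0,-1],[0,0,0,0,0,0,-1],[0,0,0,0,0,0,-1],[0,0,0,0,0,0,-1],[0,0,0,0,0,0,-1]]' 60
python3 -c "
from h import *
go(551,281,190,-15)"
```

```text
time_s: 6.25
eef_pos: [639.2, 35.2, 24.2]
tool_rot: [-0.0, 0.982, 0.189, -0.001]
contact_force: [0.2, -0.9, -0.0]
gripper_width: 59.8
gripper_force: 0.0
time_s: 6.92
eef_pos: [641.0, 35.5, 26.8]
tool_rot: [0.0, 0.982, 0.189, 0.001]
contact_force: [-0.1, -1.3, 7.1]
gripper_width: 28.9
gripper_force: 60.6
t 6.92 pos [641.   35.5  26.8] yaw 21.76 tilt z [ 0.003 -0.    -1.   ] F [-0.1 -1.3  7.1]
shift [   7.9 -261.1 -163.4] turn 36.76
```

```bash
python3 -m creep '[[0,0,-8,0,0,0,-1],[0,0,-25,0,0,0,-1],[0,0,-35,0,0,0,-1],[0,0,-35,0,0,0,-1],[0,0,-35,0,0,0,-1],[-4,-20,-25,0,0,0,-1],[-7,-35,0,0,0,0,-1],[-7,-35,0,0,0,0,-1]]'
python3 -m creep '[[-8,-38,0,0,0,0,-1],[-8,-38,0,0,0,0,-1],[-8,-38,0,0,0,0,-1],[-8,-38,0,0,0,0,-1],[-8,-38,0,0,0,0,-1],[-7,-30,0,0,0,0,-1],[0,0,0,0,0,7,-1],[0,0,0,0,0,7,-1]]'
python3 -m creep '[[0,0,0,0,0,7,-1],[0,0,0,0,0,7,-1],[0,0,0,0,0,7,-1],[0,0,0,0,0,1.8,-1],[0,0,0,0,0,0,-1],[0,0,0,0,0,0,-1],[0,0,0,0,0,0,-1],[0,0,0,0,0,0,-1]]'
python3 - <<'E'
from h import *
np.set_printoptions(precision=1,suppress=True)
go(551,281,190,-15)
c=env.calibration('wrist');im=env.capture('wrist')[:,:,::-1].copy();cv2.imwrite('pics/w3.png',im);np.save('w3c.npy',c,allow_pickle=True)
cv2.imwrite('pics/top1.png',env.capture('top')[:,:,::-1]);cv2.imwrite('pics/side1.png',env.capture('side')[:,:,::-1])
E
```

```text
time_s: 7.58
eef_pos: [590.1, 112.8, 190.8]
tool_rot: [-0.0, 0.982, 0.188, 0.002]
contact_force: [0.5, 1.3, -4.2]
gripper_width: 28.9
gripper_force: 60.4
time_s: 8.25
eef_pos: [462.4, 300.9, 188.3]
tool_rot: [0.0, 0.998, 0.067, -0.001]
contact_force: [-0.4, -0.3, -3.7]
gripper_width: 29.1
gripper_force: 60.7
time_s: 8.92
eef_pos: [464.3, 299.4, 188.3]
tool_rot: [0.0, 0.991, -0.13, -0.0]
contact_force: [-0.1, 0.5, -3.2]
gripper_width: 28.8
gripper_force: 60.6
t 8.92 pos [464.3 299.4 188.3] yaw -14.99 tilt z [-0. -0. -1.] F [-0.1  0.5 -3.2]
shift [88.5 -4.7 -1.7] turn 0.01
```

View pics/w3.png

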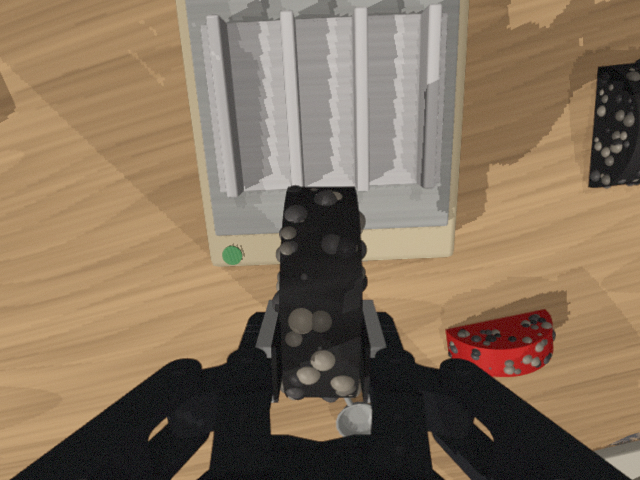

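The part hangs straight in the fingers, its far end at row 187. The rack's middle slot lies between the wall tops at about columns 289 and 362 (row 20), and 297 and 363 (row 180). I'll refine the wall edges along a few rows.

Run:
```python
from h import *
im=cv2.imread('pics/w3.png');g=cv2.cvtColor(im,cv2.COLOR_BGR2GRAY).astype(int)
for r in (40,70,100,130,160): print(r,'W2',g[r-1:r+2,276:312].mean(0).astype(int).tolist(),'W3',g[r-1:r+2,348:380].mean(0).astype(int).tolist())
for cc in (289,361,218,436): print('col',cc,g[0:26,cc-1:cc+2].mean(1).astype(int).tolist())
for cc in (298,363,236,430): print('colnear',cc,g[170:206,cc-1:cc+2].mean(1).astype(int).tolist())
print(g[188:230:8,270:380:2].tolist())
```

```text
40 W2 [176, 177, 176, 178, 177, 169, 179, 192, 194, 195, 194, 194, 194, 193, 192, 191, 182, 158, 117, 96, 122, 148, 150, 150, 149, 151, 150, 150, 149, 149, 150, 150, 151, 151, 151, 151] W3 [175, 172, 166, 159, 146, 130, 138, 168, 191, 195, 197, 196, 196, 195, 193, 192, 190, 188, 172, 145, 143, 147, 147, 147, 146, 146, 145, 148, 147, 146, 147, 147]
70 W2 [179, 177, 179, 179, 178, 179, 178, 165, 183, 192, 195, 195, 193, 192, 191, 190, 189, 189, 178, 151, 105, 94, 136, 150, 150, 150, 150, 148, 150, 149, 151, 150, 149, 151, 150, 150] W3 [178, 176, 170, 165, 155, 135, 129, 155, 182, 193, 195, 196, 195, 194, 192, 191, 190, 189, 179, 152, 142, 146, 146, 146, 147, 146, 146, 147, 147, 146, 145, 146]
100 W2 [174, 175, 175, 175, 175, 176, 176, 175, 173, 158, 185, 194, 194, 193, 193, 192, 189, 189, 189, 188, 170, 142, 95, 98, 145, 147, 146, 148, 146, 146, 147, 145, 148, 147, 145, 148] W3 [174, 175, 174, 170, 161, 149, 131, 136, 164, 189, 194, 196, 194, 194, 191, 191, 189, 188, 181, 161, 138, 134, 145, 146, 146, 146, 145, 145, 147, 146, 146, 146]
130 W2 [174, 175, 175, 174, 175, 174, 176, 174, 17
[... 2683 characters left out ...]
9, 159, 162, 158, 160, 155, 38, 63, 64, 71, 64, 70, 57, 56, 49, 55, 46, 38, 21, 23, 19, 26, 28, 24, 29, 26, 32, 17, 29, 22, 25, 18, 18, 24, 23, 27, 30, 23, 33, 22, 27, 28, 23, 31, 77, 158, 163, 160, 158, 162, 160, 161, 157, 158], [142, 153, 156, 156, 156, 157, 98, 27, 30, 87, 98, 95, 80, 73, 54, 56, 65, 43, 26, 25, 21, 28, 18, 30, 22, 23, 28, 25, 31, 29, 36, 28, 25, 21, 30, 25, 25, 25, 32, 26, 29, 17, 26, 27, 26, 71, 75, 77, 156, 156, 154, 153, 153, 153, 154], [145, 144, 143, 148, 147, 131, 41, 63, 65, 64, 60, 55, 44, 32, 36, 26, 24, 25, 30, 31, 32, 27, 30, 28, 25, 17, 19, 32, 21, 30, 22, 32, 33, 31, 24, 14, 34, 10, 34, 37, 28, 27, 30, 22, 26, 43, 76, 145, 147, 146, 146, 158, 155, 154, 156]]
```

Run:
```python
import cv2
im=cv2.imread('pics/w3.png')
cv2.imwrite('pics/crop3.png',cv2.resize(im[0:230,190:470],None,fx=2.6,fy=2.6,interpolation=cv2.INTER_CUBIC))
```

```text
(no output)
```

View pics/crop3.png

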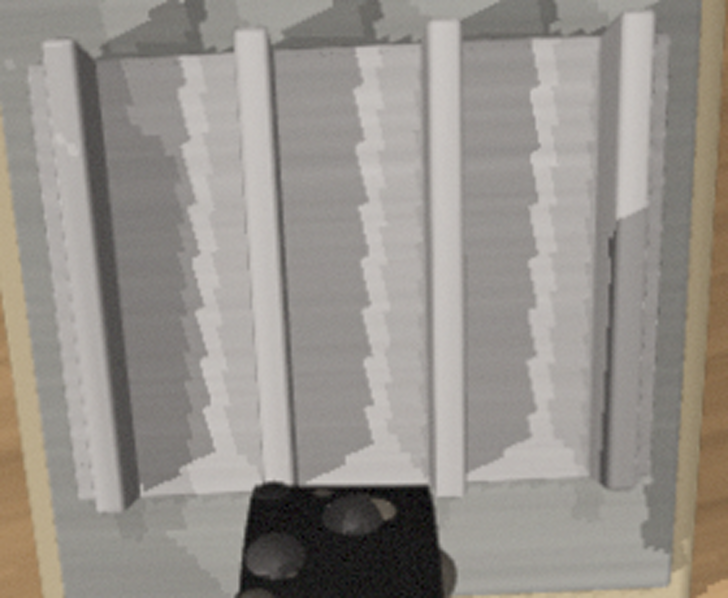

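Run:
```python
from h import *
np.set_printoptions(precision=1,suppress=True)
c=np.load('w3c.npy',allow_pickle=True).item()
q=plane(c,[[286,11],[360.4,7.6],[297,193.5],[363,190.6],[287.6,40],[294.9,160],[360.7,40],[362.3,160]],80)[:,:2]
print(q); d2=q[5]-q[4];d3=q[7]-q[6]
print('yaw w2,w3',np.degrees(np.arctan2(-d2[1],-d2[0])),np.degrees(np.arctan2(-d3[1],-d3[0])),'len',np.linalg.norm(q[1]-q[3]),np.linalg.norm(q[0]-q[2]),'spacing',np.linalg.norm(q[0]-q[1]))
far=(q[0]+q[1])/2;near=(q[2]+q[3])/2;ctr=(far+near)/2;print('slot',far,near,ctr)
p=plane(c,[[288,187],[357,187],[285,397],[358,397]],161.5)[:,:2]
a=np.radians(-15);u=np.array([np.cos(a),np.sin(a)]);v=np.array([np.sin(a),-np.cos(a)])
r=p-np.array([464.3,299.4]);print('part in tool xy',np.c_[r@u,r@v])
# check from top cam
ct=env.calibration('top');print('slot in top px',proj(ct,[[*far,80],[*near,80]]))
go(*ctr,120,-12)
```

```text
[[605.2 283.5]
 [595.7 240.9]
 [499.3 307.2]
 [489.8 264.1]
 [590.  287. ]
 [520.8 302.4]
 [578.7 244.8]
 [509.5 260. ]]
yaw w2,w3 -12.569361321943827 -12.41187483866235 len 108.41657977103237 108.54484805627351 spacing 43.64840048875364
slot [600.4 262.2] [494.5 285.7] [547.5 274. ]
part in tool xy [[ 50.2 -15.6]
 [ 50.2  15.4]
 [-65.  -20.4]
 [-65.1  19.6]]
slot in top px [[221.  221.6]
 [211.7 264. ]]
t 9.07 pos [464.4 299.4 188.3] yaw -15.02 tilt z [-0. -0. -1.] F [ 0.2 -0.1 -3.4]
shift [86.8  3.1 68.3] turn -3.02
```

```bash
python3 -m creep '[[15,0.5,0,0,0,0,-1],[24,1,0,0,0,0,-1],[24,1,0,0,0,0,-1],[24,0.6,0,0,0,0,-1],[0,0,15,0,0,-2.5,-1],[0,0,25,0,0,0,-1],[0,0,20,0,0,0,-1],[0,0,10,0,0,0,-1]]'
python3 -m creep '[[0,0,0,0,0,0,-1],[0,0,0,0,0,0,-1],[0,0,0,0,0,0,-1],[0,0,0,0,0,0,-1],[0,0,0,0,0,0,-1],[0,0,0,0,0,0,-1],[0,0,0,0,0,0,-1],[0,0,0,0,0,0,-1]]'
python3 - <<'E'
from h import *
go(547.5,274,85,-12.5)
cv2.imwrite('pics/w4.png',env.capture('wrist')[:,:,::-1]);s=env.capture('side')[:,:,::-1];cv2.imwrite('pics/side4.png',s)
a=cv2.resize(cv2.imread('pics/w4.png')[0:400,150:490],None,fx=1.3,fy=1.3)
b=cv2.resize(s[120:240,240:400],None,fx=2.2,fy=2.2)
o=np.zeros((520,800,3),np.uint8);o[:a.shape[0],:a.shape[1]]=a;o[:b.shape[0],445:445+b.shape[1]]=b[:,:355];cv2.imwrite('pics/c4.png',o)
E
```

```text
time_s: 9.73
eef_pos: [547.1, 272.8, 115.7]
tool_rot: [0.001, 0.994, -0.109, -0.001]
contact_force: [-1.1, -0.1, -3.1]
gripper_width: 28.9
gripper_force: 60.5
time_s: 10.4
eef_pos: [547.8, 274.0, 118.7]
tool_rot: [-0.0, 0.994, -0.109, 0.0]
contact_force: [-0.4, -0.3, -3.6]
gripper_width: 28.7
gripper_force: 60.5
t 10.4 pos [547.8 274.  118.7] yaw -12.53 tilt z [ 0.001  0.    -1.   ] F [-0.4 -0.3 -3.6]
shift [-0.3  0.1 33.7] turn -0.03
```

View pics/c4.png

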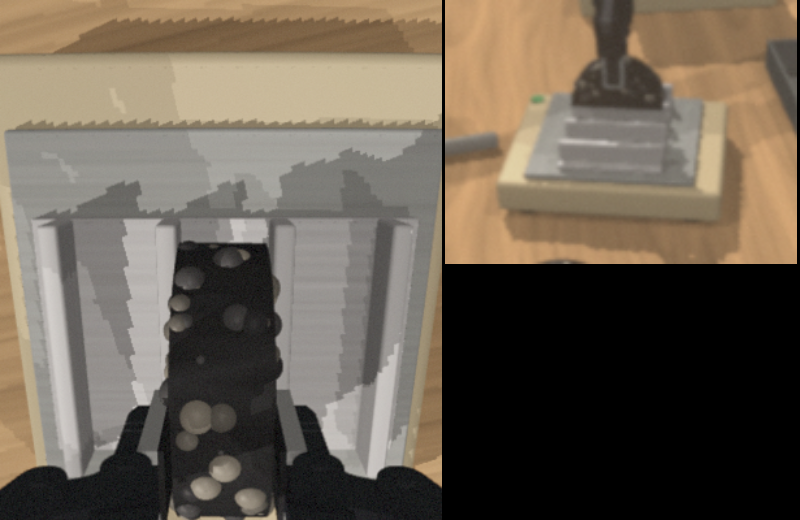

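The part is centred over the middle slot: its far end is at crop columns 177–270, between walls at 180 and 271, and it is upright in the side view. Lowering.

```bash
python3 -m creep '[[0,0,4,0,0,0,-1],[0,0,6,0,0,0,-1],[0,0,6,0,0,0,-1],[0,0,5,0,0,0,-1],[0,0,4,0,0,0,-1],[0,0,3,0,0,0,-1],[0,0,2,0,0,0,-1],[0,0,0,0,0,0,-1]]'
python3 -m creep '[[0,0,0.7,0,0,0,-1],[0,0,0.7,0,0,0,-1],[0,0,0.6,0,0,0,-1],[0,0,0,0,0,0,-1],[0,0,0,0,0,0,-1],[0,0,0,0,0,0,-1],[0,0,0,0,0,0,-1],[0,0,0,0,0,0,-1]]'
```

```text
time_s: 11.17
eef_pos: [547.4, 273.8, 87.7]
tool_rot: [0.0, 0.994, -0.109, -0.0]
contact_force: [-0.2, -0.5, -3.9]
gripper_width: 28.9
gripper_force: 60.6
time_s: 11.83
eef_pos: [547.7, 273.9, 86.4]
tool_rot: [-0.0, 0.994, -0.109, 0.0]
contact_force: [0.5, -0.4, -3.9]
gripper_width: 28.8
gripper_force: 60.6
```

```bash
python3 -m creep '[[0,0,0.6,0,0,0,-1],[0,0,0.6,0,0,0,-1],[0,0,0.6,0,0,0,-1],[0,0,0,0,0,0,-1],[0,0,0,0,0,0,-1],[0,0,0,0,0,0,-1],[0,0,0,0,0,0,-1],[0,0,0,0,0,0,-1]]'
```

```text
time_s: 12.5
eef_pos: [547.6, 273.9, 84.8]
tool_rot: [-0.0, 0.994, -0.109, -0.0]
contact_force: [-3.2, -1.4, 5.2]
gripper_width: 28.9
gripper_force: 61.6
```

It reached the floor at the predicted height (force changed from −3.9 to +5.2 N). Releasing and rising.

```bash
python3 -m creep '[[0,0,0,0,0,0,0.2],[0,0,0,0,0,0,0.3],[0,0,0,0,0,0,0.3],[0,0,0,0,0,0,0.3],[0,0,0,0,0,0,0.3],[0,0,-4,0,0,0,0.3],[0,0,-15,0,0,0,0.3],[0,0,-30,0,0,0,0.3]]'
python3 -m creep '[[0,0,-35,0,0,0,0.3],[0,0,-30,0,0,0,0.3],[-15,0,-10,0,0,0,0.3],[-30,0,0,0,0,0,0.3],[-30,0,0,0,0,0,0.3],[-10,0,0,0,0,0,0.3],[0,0,0,0,0,0,0.3],[0,0,0,0,0,0,0.3]]'
python3 - <<'E'
from h import *
np.set_printoptions(precision=1,suppress=True)
go(520,-338,77,0)
c=env.calibration('wrist');w=env.capture('wrist')[:,:,::-1].copy();s=env.capture('side')[:,:,::-1]
cv2.imwrite('pics/w5.png',w)
P=[]
a=np.radians(-12.5);u=np.array([np.cos(a),np.sin(a)]);v=np.array([-u[1],u[0]])
for sx in(-1,1):
  for sy in(-1,1): P.append([*(np.array([547.5,274])+50*sx*u+15*sy*v),58])
P.append([547.5,274,108]);print(proj(c,P))
b=cv2.resize(s[120:240,260:380],None,fx=2.2,fy=2.2)
a=w[0:420,120:520];o=np.zeros((420,680,3),np.uint8);o[:,:400]=a;o[:264,410:674]=b;cv2.imwrite('pics/c5.png',o)
E
```

```text
time_s: 13.17
eef_pos: [545.5, 272.8, 131.0]
tool_rot: [0.002, 0.994, -0.109, -0.003]
contact_force: [-0.1, -0.2, 0.0]
gripper_width: 55.3
gripper_force: 0.0
time_s: 13.83
eef_pos: [465.0, 292.7, 209.0]
tool_rot: [-0.0, 0.994, -0.109, 0.001]
contact_force: [-0.1, 0.2, -0.0]
gripper_width: 55.6
gripper_force: 0.0
t 13.83 pos [465.  292.7 209. ] yaw -12.48 tilt z [ 0.  0. -1.] F [-0.1  0.2 -0. ]
shift [189.9 604.  131.8] turn -12.48
[[341.7 179.8]
 [303.  179.8]
 [344.1  36.9]
 [301.1  36.9]
 [322.9 110.3]]
```

View pics/c5.png

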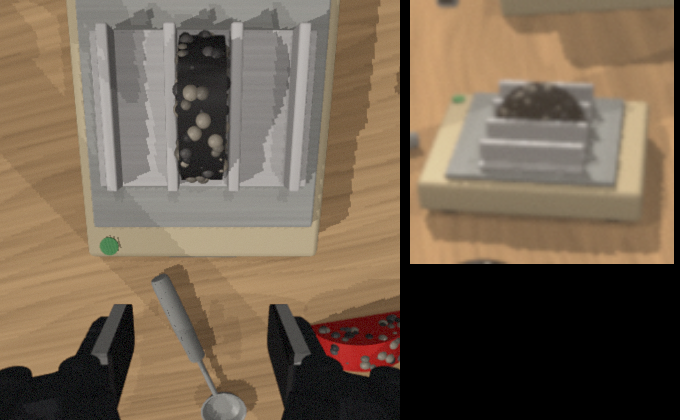

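The thin half-disc stands in the middle slot, ends at the predicted rows (36 and 180) and clear of the fingers. Now to the bar key.

```bash
python3 -m creep '[[6,19,0,0,0,0,-1],[11,37,0,0,0,0,-1],[11,37,0,0,0,0,-1],[11,37,0,0,0,0,-1],[11,37,0,0,0,0,-1],[11,37,0,0,0,0,-1],[11,37,0,0,0,0,-1],[11,37,0,0,0,0,-1]]' 40
python3 -m creep '[[11,37,0,0,0,0,-1],[11,37,0,0,0,0,-1],[11,37,0,0,0,0,-1],[11,37,0,0,0,0,-1],[11,37,0,0,0,0,-1],[11,37,0,0,0,0,-1],[11,37,0,0,0,0,-1],[11,37,0,0,0,0,-1]]'
python3 -c "
from h import *
go(521,-337,80,-12.5)"
```

```text
time_s: 14.6
eef_pos: [486.2, 0.4, 208.6]
tool_rot: [0.0, 0.994, -0.11, 0.0]
contact_force: [0.8, 0.5, 0.4]
gripper_width: 0.3
gripper_force: 0.0
time_s: 15.27
eef_pos: [507.1, -308.5, 208.3]
tool_rot: [0.0, 0.994, -0.11, 0.0]
contact_force: [0.9, 0.7, 0.4]
gripper_width: -0.1
gripper_force: 0.0
t 15.27 pos [ 507.1 -308.5  208.3] yaw -12.62 tilt z [ 0. -0. -1.] F [0.9 0.7 0.4]
shift [ 19.8  24.8 128.4] turn -0.12
```

```bash
python3 -m creep '[[10,12.5,0,0,0,0,-1],[10,12.5,15,0,0,0,-1],[0,0,30,0,0,0,-1],[0,0,35,0,0,0,-1],[0,0,30,0,0,0,-1],[0,0,15,0,0,0,-1],[0,0,0,0,0,0,-1],[0,0,0,0,0,0,-1]]'
python3 - <<'E'
from h import *
go(521,-337,51,-12.5)
cv2.imwrite('pics/w6.png',env.capture('wrist')[:,:,::-1])
E
```

```text
time_s: 15.93
eef_pos: [520.8, -334.5, 82.5]
tool_rot: [-0.0, 0.994, -0.11, -0.001]
contact_force: [-0.0, -0.5, 1.1]
gripper_width: 0.1
gripper_force: 0.0
t 15.93 pos [ 520.8 -334.5   82.5] yaw -12.59 tilt z [-0.002  0.001 -1.   ] F [-0.  -0.5  1.1]
shift [ 0.8  2.4 31.5] turn -0.09
```

View pics/w6.png

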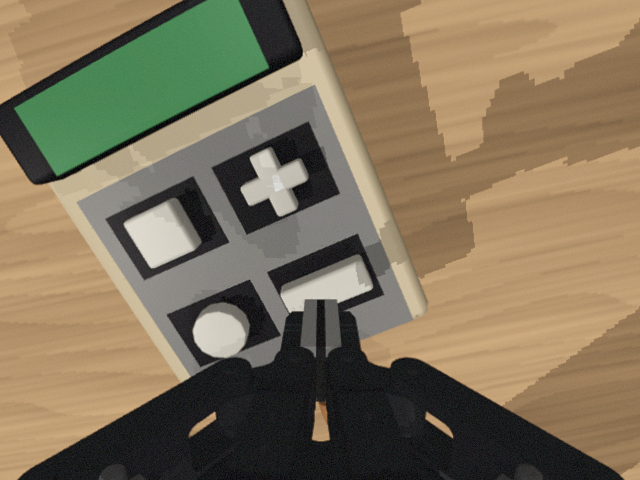

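The shut fingers are over the bar key (328,284). The cross (273,181) and round (220,330) keys are well clear. Pressing.

```bash
python3 -m creep '[[0.5,1,12,0,0,0,-1],[0.5,1,8,0,0,0,-1],[0,0,4,0,0,0,-1],[0,0,3,0,0,0,-1],[0,0,2,0,0,0,-1],[0,0,2,0,0,0,-1],[0,0,1,0,0,0,-1],[0,0,0,0,0,0,-1]]'
python3 -c "
from h import *
go(521,-337,51,-12.5)"
```

```text
time_s: 16.65
eef_pos: [521.6, -336.0, 51.7]
tool_rot: [0.0, 0.994, -0.109, -0.0]
contact_force: [-2.3, -0.3, 3.9]
gripper_width: 0.2
gripper_force: 2.2
t 16.65 pos [ 521.6 -336.    51.7] yaw -12.54 tilt z [-0. -0. -1.] F [-2.3 -0.3  3.9]
shift [-0.4  1.1  0.7] turn -0.04
```

```bash
python3 -m creep '[[0,0,0.8,0,0,0,-1],[0,0,0.7,0,0,0,-1],[0,0,0,0,0,0,-1],[0,0,0,0,0,0,-1],[0,0,0,0,0,0,-1],[0,0,0,0,0,0,-1],[0,0,0,0,0,0,-1],[0,0,0,0,0,0,-1]]'
```

```text
time_s: 17.32
eef_pos: [521.6, -336.0, 51.0]
tool_rot: [0.0, 0.994, -0.109, 0.0]
contact_force: [-3.1, 1.8, 11.1]
gripper_width: -0.4
gripper_force: 5.4
```

Fully in. Rise clear and check before handing in.

```bash
python3 -m creep '[[0,0,-10,0,0,0,-1],[0,0,-20,0,0,0,-1],[0,0,-30,0,0,0,-1],[0,0,-30,0,0,0,-1],[0,0,-20,0,0,0,-1],[0,0,0,0,0,0,-1],[0,0,0,0,0,0,-1],[0,0,0,0,0,0,-1]]'
python3 - <<'E'
from h import *
s=env.capture('side')[:,:,::-1];old=cv2.imread('pics/side4.png')
cv2.imwrite('pics/side7.png',s)
E
```

```text
time_s: 17.98
eef_pos: [521.3, -335.6, 159.6]
tool_rot: [-0.0, 0.994, -0.109, -0.0]
contact_force: [0.3, 0.8, -0.7]
gripper_width: -0.1
gripper_force: 0.0
```

View pics/side7.png

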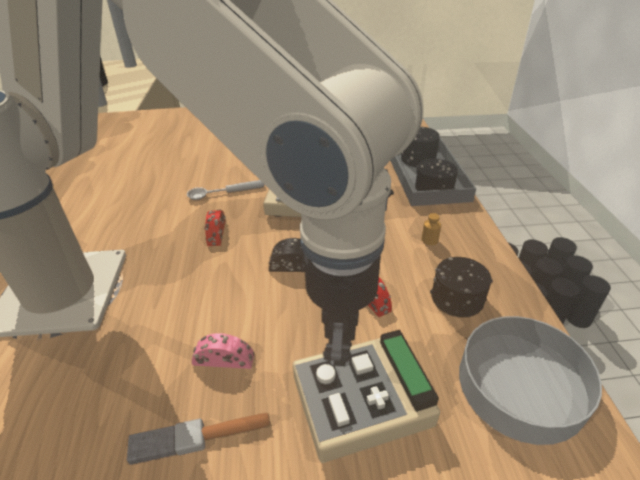

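The arm hides the rack in this view, but all keys are up (round (325,374), bar (339,409)), the bystanders are unmoved, and the robot touches nothing.

```bash
python3 -c "
from workcell import env
print(env.hand_in())"
```

```text
the job is handed in; nothing more can be done
None
```

I pressed round, square and bar in order (cross untouched), set the thin half-disc on the middle slot's floor before the bar key, and handed in at about 18 s; no verdict came back, and the arm hid the rack in the final picture.

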